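Index the capping station to its next vial and press the cap home

ROBOT

A 6-joint arm with a two-finger parallel gripper is mounted at the origin on a cart in front of the work surface, level with it; the furniture and walls round the work are solid. World frame = base frame: x ahead of the robot, y to its left, z up, the work surface at z = 0. Lengths are in m, angles in rad, forces in N, time in s.
With the tool pointing down it reaches from about 0.325 to 0.9 m from the base axis. Payload 6.1 kg.
Tool frame: the origin (TCP) lies where the fingers leave the gripper's body, on its centre line; the fingertips stand 73 mm ahead of it and the grasp point (between the pads) lies hold_point_z ahead of it (hold_point_z is the distance from the TCP to the grasp point, in m); z points along the fingers, y is the direction in which the jaws open and shut (so a half turn about z gives the same grasp; the last joint's range is limited). The gripper opens to 85 mm and grips with 20 to 120 N. Pads are 22 mm wide; open, the fingers measure 114 mm over their backs; the gripper's body (76 mm by 85 mm) begins 54 mm behind the grasp point. The pads swing forward as they close: fully open they stand 13 mm farther back than shut.
Start: joints at [-1.335, 0.22, 1.526, -0, 1.395, -0.126], TCP at [0.221, -0.585, 0.304] pointing down, gripper open.
Joint ranges: [-2.98, 2.98], [-0.91, 2.08], [0.09, 2.57], [-1.24, 4.39], [0.2, 2.65], [-2.68, 2.68]. Speed limits (rad/s): [2.57, 2.57, 3.01, 3.14, 3.14, 3.14].

INTERFACE

Orientations are given as a unit quaternion [x, y, z, w].
In Python, from rig import * gives the robot as it stands.
- The arm moves only by the shell command python3 -m jog 'ROWS'. ROWS is JSON, a list of rows, each a list of 7 numbers: the shift along the tool's x, y, z in mm, then the turn, a rotation vector about the tool's x, y, z in degrees, then the finger opening in mm, from 0 to 85.4. A call has 1 to 12 rows; each row shifts and turns the pose as measured when the row begins, along the tool's axes as they then stand; what a row does not reach is not made up. A row lasts 1/10 s, in which the tool goes at most 50 mm and 8.59 degrees, less where a joint would pass 70% of its speed; a pose out of reach is approached as far as the arm can. A call with a gripper value outside its range is refused whole. The fingers move at their own pace and stop on an object; the grip force is fixed at half the most. Time passes only in rows, so rows that do not move let the fingers close. It gives the time, the measured TCP pose, the force and the opening at its end, in the units of the state.
- observe(): the state, without advancing time (a new reading comes with each control period).
- read_camera(name): name is "scene" or "top"; returns the picture (420x560x3 uint8, blue, green, red); there is no depth.
- get_calibration(name): a dict with "intrinsics" (3x3 intrinsics, pixels), "rvec" (rotation vector, rad) and "tvec" (3), from world to camera coordinates, as OpenCV has them. Camera axes: x right, y down, z forward; pixel columns grow to the right and rows downward; lengths in m; the calibration is good to about 2 mm. A picture is of the moment at which its call begins. get_calibration takes no time and is no camera call.
- close_job(): hands the job in, once; it reports no verdict.
The state is a dict: "time": time; "joints": joint angles; "qvel": joint speeds; "tau": joint torques, N m; "eef_pos": TCP position; "orientation": TCP orientation; "ft_force": force on the tool from outside, world axes, zero at the start; "moment": the same for the moment, N m; "grip_width": finger opening in m.
Only numpy, scipy, OpenCV 4.12 (cv2) and the standard library are available. Lean on these libraries where they do the work, as an engineer would, in place of code of your own. Each camera call takes 0.05 s, during which the arm holds its last target. There are 200 camera calls.

TASK

The dial of the hand capping station was left standing between two positions. Push it round anticlockwise (seen from above) until the index plunger drops into the next notch and the dial comes to a stop there, not on past it; then push the black knob of the capping head down until the loose blue cap on the vial below it is fully home on the glass, and let the head come up again. Feel your way: no more than 15 N of the dial against the plunger and 18 N of the head on the cap, and leave the things beside the station where they are.

Things in the scene. Friction and masses are not known exactly. Their poses are not given: they have to be found in the camera images.
- capper: the station's grey round base, 244 mm across, 16 mm high, fixed to the worktop. Origin on the dial's turning axis at worktop height, z up; its x axis points from the dial axis towards the steel column, and the capping head works over the point 62 mm along it.
- column_top (a point): top of the steel column (22 mm thick, 144 mm high, 124 mm from the dial axis). From it a grey arm, 28 mm wide, 112 to 136 mm above the worktop, reaches in over the dial's edge to the capping head.
- plunger_housing (a point): nominal place (within 4 degrees round the dial) of the outer end of the index plunger's aluminium housing, at the dial's edge, 120 degrees anticlockwise from the capper's x axis. Housing 26 mm wide, top 42 mm above the worktop; the plunger's black knob sticks out 10 to 38 mm beyond it, away from the dial.
- dial (a joint): angle of the dial about the capper's z axis, rad, growing anticlockwise from above. About 0 = the next position (next vial under the head); positions are 1.047 rad apart. The plunger's bracket is set by hand, so the dial is caught anywhere from -0.07 to 0.07. Starts between -0.80 and -0.28. Turning takes 3 to 5 N at a peg; once caught it has about 1 mm of play each way at the rim, then stops hard.
- peg (a point): top centre of one of the six steel turning pegs that stand on the dial, 12 mm thick, 30 mm high (42 to 72 mm above the worktop), 96 mm from the dial axis, 60 degrees apart. This one stands at 30 degrees anticlockwise from the capper's x axis when the dial reads 0 and turns with the dial.
- dial_top (a point): centre of the dial, on its axis in its top face. Six amber vials, 22 mm thick, stand on a circle of 62 mm radius, midway between the pegs in angle; the highest caps reach 94 mm above the worktop. Dial: aluminium plate 208 mm across, top 42 mm above the worktop; black hub in the middle, 58 mm high.
- plunger (a joint): how far the sprung index plunger is pushed out of the dial's notch, m: about 0.008 while it rides on the rim between two notches, below 0.001 when it has dropped fully into a notch.
- head (a joint): how far the capping head is pressed down, m: 0 = up (a spring brings it back and holds it there), 0.026 = its own end stop. The spring takes 3 N at the top and 4 to 5 N where the cap seats. The head meets the loose cap after 5 to 15 mm of travel and the cap is home 5 mm further on, depending on the vial.
- head_top (a point): centre of the top of the capping head's black knob (38 mm across, 22 mm high), 186 mm above the worktop when up; the knob moves straight down.
- cap (a joint): how far the blue snap cap (22 mm across) of the next vial (the one under the head at dial angle 0) is pressed onto its glass, m: 0 = resting loosely on top, 0.005 = fully home. It slides on against about 6 N of friction, then stops hard on the glass. The vials are of mixed heights, up to 5 mm either way, and this is not measured.
- tube_rack: blue microtube rack 60x100x35 mm with coloured tubes, loose, beside the station; origin at the centre of its underside; leave it alone
- dropper: small amber dropper bottle with black teat, 27 mm across, 78 mm high, loose, beside the station; origin at the centre of its underside; leave it alone
- dish: lidded plastic dish 66 mm across, 16 mm high, loose, beside the station; origin at the centre of its underside; leave it alone
- marker: blue felt marker 134x13x13 mm lying loose beside the station; origin at the centre of its underside; leave it alone

How it is judged:
On the way, in this order (a step that is already met when the one before it is completed fails the run):
1. the dial has been turned to its next position and the plunger has dropped into the notch (value of joint plunger below 0.002 m and value of joint dial between -0.09 and 0.09 rad), for 0.2 s.
2. the cap has been pressed home by the head (value of joint cap above 0.004 m and value of joint head above 0.008 m and value of joint plunger below 0.002 m), for 0.1 s.
At the end, for the whole second after the job is handed in: The dial stands at its next position with the plunger in the notch (less than 2 mm out; dial angle within 0.09 rad of 0), the cap is pressed at least 4 of its 5 mm onto the vial, and the head is up again (within 3 mm) (all of step 1 and value of joint cap above 0.004 m and value of joint head below 0.003 m); the robot touches nothing.
It fails at once if the dial is forced against the index plunger with more than 15 N (contact force between dial and plunger above 15 N).
It fails at once if the cap is pressed with more than 18 N (contact force between head and cap above 18 N).
It fails at once if the dial is turned past the notch or back to the one before (value of joint dial above 0.15 rad or value of joint dial below -0.95 rad).
It fails at once if a thing beside the station is moved by more than 20 mm (distance of any of tube_rack, dropper, dish, marker from where it was at the start of the episode above 0.02 m).
It also fails if it takes over 67 s, if anything falls off the work surface, if the arm or the gripper's body presses on something with over 40 N, if the wrist force passes 120 N, or if a joint passes its speed limit or range.

## Working session

There is one attempt and no reset: what is moved stays moved. The work goes in short steps, Python scripts to look and compute and a shell command to move; the robot and the scene stay as the last step left them, time stands still between calls to the robot, and variables do not carry over. Pictures are saved under pics/ and viewed, about 8 in all and at most 12, crops included, and the job is handed in when it is done.

```bash
mkdir -p pics; ls
python3 - <<'E'
from rig import *
import cv2
print(observe())
for n in("scene","top"):
    cv2.imwrite(f"pics/{n}0.png",read_camera(n)); c=get_calibration(n); print(n,c)
E
```

```text
pics
{'time': 0.0, 'joints': array([-1.33509910e+00,  2.21221230e-01,  1.52763196e+00, -1.82137619e-05,
        1.39467928e+00, -1.26085787e-01]), 'qvel': array([-1.17618511e-03, -8.53450648e-04, -1.18009291e-03,  1.16368344e-03,
        7.61279442e-05,  9.49075471e-04]), 'tau': array([ 4.41938764e-04, -4.96903896e+01, -3.89393842e+01, -2.36649312e-04,
        1.10245679e-02,  1.29560703e-05]), 'eef_pos': array([ 0.22110411, -0.58408308,  0.3027911 ]), 'orientation': array([ 9.83682945e-01,  1.79908097e-01, -6.20808782e-05, -9.67960335e-04]), 'ft_force': array([-0.66355178,  1.27736643, -0.66239039]), 'moment': array([-0.00885496,  0.00874182, -0.00870114]), 'grip_width': 0.0851192596110174}
scene {'intrinsics': array([[394.51619188,   0.        , 274.86432562],
       [  0.        , 394.51619188, 209.82266409],
       [  0.        ,   0.        ,   1.        ]]), 'rvec': array([ 0.91432358, -2.42212606,  1.17372633]), 'tvec': array([0.42756514, 0.34141105, 0.6862255 ])}
top {'intrinsics': array([[541.56688277,   0.        , 273.82377966],
       [  0.        , 541.56688277, 203.45725189],
       [  0.        ,   0.        ,   1.        ]]), 'rvec': array([ 2.18161434, -2.11855832,  0.19306829]), 'tvec': array([-0.01845883,  0.59166946,  1.24780353])}
```

View pics/top0.png

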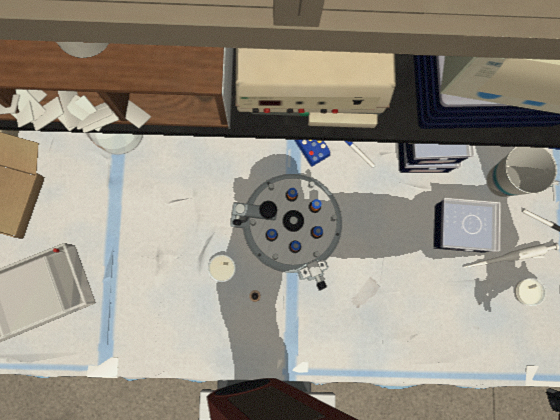

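View pics/scene0.png

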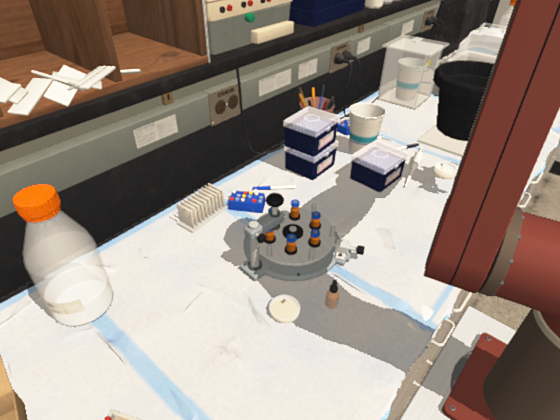

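The top view shows the station centred near (293,221), the column at (238,213), the knob at (268,210), the plunger at (318,275), the dish at (221,267), the dropper at (255,295), and the rack and marker at (315,150)-(358,153). Next I'll crop in for the pegs.

```bash
cat > h.py <<'E'
from rig import *
import cv2, numpy as np
def cam(n):
    c=get_calibration(n);R=cv2.Rodrigues(np.array(c["rvec"]))[0];return np.array(c["intrinsics"]),R,np.array(c["tvec"]).ravel(),np.array(c["rvec"])
def ray(n,uv,z):
    K,R,t,_=cam(n);o=-R.T@t;d=R.T@np.linalg.inv(K)@np.array([*uv,1.]);return (o+d*(z-o[2])/d[2])
def proj(n,P):
    K,R,t,r=cam(n);return cv2.projectPoints(np.atleast_2d(np.array(P,float)),r,t,K,None)[0].reshape(-1,2)
E
python3 - <<'E'
from h import *
im=cv2.imread("pics/top0.png")
K,R,t,_=cam("top");print("cam",-R.T@t)
c=ray("top",(293,221),.058);k=ray("top",(268,210),.186);col=ray("top",(239,206),.144)
print(c,k,col,np.hypot(*(k-c)[:2]),np.hypot(*(col-c)[:2]),ray("top",(318,275),.03))
for n,uv in dict(dish=(221,268),drop=(255,296),rack=(313,151),marker=(358,153)).items(): print(n,ray("top",uv,.01 if n!="drop" else .078))
cr=im[160:300,220:360];cv2.imwrite("pics/topc.png",cv2.resize(cr,(600,600)[:2],interpolation=cv2.INTER_CUBIC))
s=cv2.imread("pics/scene0.png")[180:290,215:375];cv2.imwrite("pics/scc.png",cv2.resize(s,None,fx=5,fy=5,interpolation=cv2.INTER_CUBIC))
E
```

```text
cam [0.38991088 0.02527307 1.32467276]
[ 0.54968632 -0.04723156  0.058     ] [0.55545248 0.01376124 0.186     ] [0.56847671 0.07743785 0.144     ] 0.06126475801974888 0.1260775222413465 [ 0.42581742 -0.11111056  0.03      ]
dish [0.43653133 0.12097002 0.01      ]
drop [0.37324536 0.03641776 0.078     ]
rack [ 0.73354887 -0.09617956  0.01      ]
marker [ 0.73221814 -0.20915891  0.01      ]
```

View pics/topc.png

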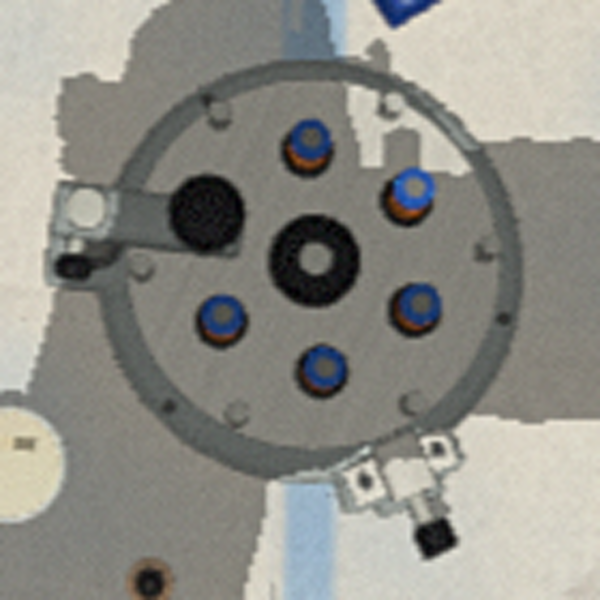

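View pics/scc.png

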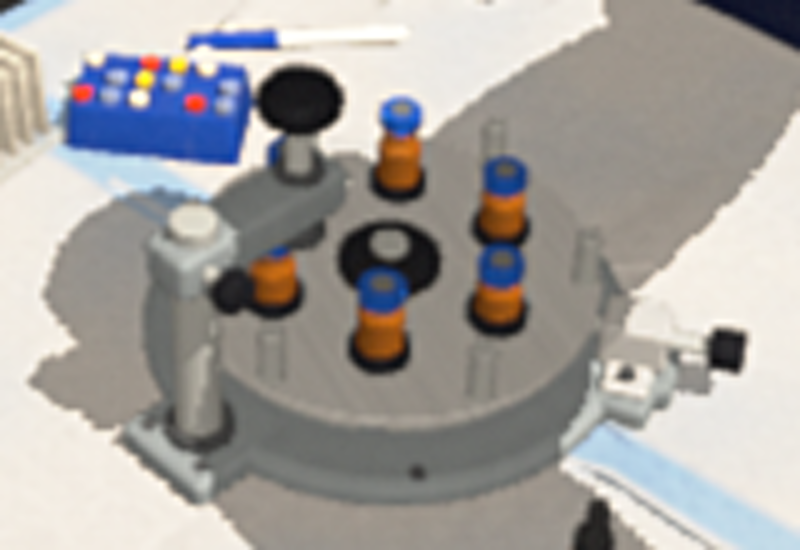

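Both crops are clear. The peg tops are at crop (218,103), (391,103), (485,248), (412,401), (237,412) and (142,266), and the vial under the head is hidden. I'll fit the axis and dial angle from the pegs.

Run:
```python
from h import *
s=140/600
# peg tops seen from above-ish
P=np.array([ray("top",(220+(u)*s,160+(v)*s),.072)[:2] for u,v in [(221,102),(392,101),(484,243),(411,397),(237,407),(142,263)]])
c=P.mean(0);d=P-c;print("c",c,"r",np.hypot(*d.T)*1000)
C=ray("top",(220+316*s,160+258*s),.058);print("hub",C)
k=ray("top",(220+207*s,160+212*s),.186);col=ray("top",(220+86*s,160+207*s),.144)
for n,q in(("knob",k),("col",col)):
  for cc in (c,C[:2]): v=q[:2]-cc;print(n,q,np.hypot(*v),np.degrees(np.arctan2(v[1],v[0])))
a=np.degrees(np.arctan2(d[:,1],d[:,0]));print(a, P)
# second view: knob top, hub in scene crop
for n,uv,z in(("knob",(300,95),.186),("hub",(390,240),.058),("col",(192,222),.144)): print(n,ray("scene",(215+uv[0]/5,180+uv[1]/5),z))
```

```text
c [ 0.5535881  -0.04728409] r [96.98851892 93.95096383 92.71508168 94.54022688 94.71514783 94.17556648]
hub [ 0.55163957 -0.04892133  0.058     ]
knob [0.55661677 0.01315732 0.186     ] 0.06051724087022333 87.13134715764997
knob [0.55661677 0.01315732 0.186     ] 0.0622778570641027 85.41607303345481
col [0.56343232 0.07490297 0.144     ] 0.12258297802526925 85.39381113177632
col [0.56343232 0.07490297 0.144     ] 0.12438459556598108 84.55968845911603
[  33.34045728  -25.74932331  -85.47567049 -145.32834832  155.01390041
   95.70309097] [[ 0.63461419  0.00602205]
 [ 0.63821005 -0.08809964]
 [ 0.56090169 -0.13971026]
 [ 0.47583579 -0.10106544]
 [ 0.46773731 -0.00727656]
 [ 0.54422955  0.04642533]]
knob [0.55131829 0.02066887 0.186     ]
hub [ 0.55245621 -0.04910219  0.058     ]
col [0.5629527 0.0766103 0.144    ]
```

Axis ≈ (0.552,-0.0485), capper x axis at about 85° in the world frame, dial ≈ -0.35 rad. The peg at (0.465,-0.007) is on the robot's side and in the open. I'll bring the closed fingers up behind it with tool y along its push direction.

```bash
python3 -m jog '[[0,0,0,0,0,7.14,0],[0,0,0,0,0,7.14,0],[0,0,0,0,0,7.14,0],[0,0,0,0,0,7.14,0],[0,0,0,0,0,7.14,0],[6,-46,0,0,0,0,0],[6,-46,0,0,0,0,0],[6,-46,0,0,0,0,0],[6,-46,0,0,0,0,0],[6,-46,0,0,0,0,0],[6,-46,0,0,0,0,0],[6,-46,0,0,0,0,0]]'
cat >> h.py <<'E'
from scipy.spatial.transform import Rotation as Ro
def go(target):
    o=observe();M=Ro.from_quat(o["orientation"]).as_matrix()
    print("t",o["time"],"pos",o["eef_pos"].round(4),"tool delta mm",(M.T@(np.array(target)-o["eef_pos"])*1e3).round(1),"F tool",(M.T@o["ft_force"]).round(2),"\nM",M.round(3).tolist())
E
python3 -c "
from h import *
go([.470,.0254,.3])"
```

```text
time: 1.3
eef_pos: [0.3529, -0.2791, 0.2962]
orientation: [0.989, -0.149, -0.003, -0.007]
ft_force: [1.4, -0.6, 0.6]
grip_width: -0.0
t 1.3 pos [ 0.3529 -0.2791  0.2962] tool delta mm [ 2.240e+01 -3.255e+02 -1.000e-01] F tool [ 1.54  0.14 -0.58] 
M [[0.956, -0.294, -0.005], [-0.294, -0.956, 0.014], [-0.009, -0.012, -1.0]]
```

```bash
python3 -m jog '[[3,-46,0,0,0,0,0],[3,-46,0,0,0,0,0],[3,-46,0,0,0,0,0],[3,-46,0,0,0,0,0],[3,-46,0,0,0,0,0],[3,-46,0,0,0,0,0],[3,-43,0,0,0,0,0],[0,0,0,0,0,0,0]]'
python3 -c "
from h import *
go([.470,.0254,.125])"
```

```text
time: 2.1
eef_pos: [0.4683, 0.038, 0.2986]
orientation: [0.989, -0.146, -0.003, -0.008]
ft_force: [-0.6, -0.3, 0.7]
grip_width: -0.0001
t 2.1 pos [0.4683 0.038  0.2986] tool delta mm [  6.8  14.1 173.4] F tool [-0.51  0.45 -0.75] 
M [[0.957, -0.29, -0.004], [-0.29, -0.957, 0.016], [-0.009, -0.014, -1.0]]
```

```bash
python3 -m jog '[[1,2,40,-0.8,0.5,0,0],[1,2,40,0,0,0,0],[1,2,40,0,0,0,0],[1,2,35,0,0,0,0],[0,0,0,0,0,0,0]]'
python3 - <<'E'
from h import *
go([.470,.0254,.125])
cv2.imwrite("pics/s1.png",cv2.resize(read_camera("scene")[170:290,205:365],None,fx=5,fy=5,interpolation=cv2.INTER_CUBIC))
E
```

```text
time: 2.6
eef_pos: [0.4702, 0.0307, 0.14]
orientation: [0.99, -0.143, 0.002, 0.001]
ft_force: [-0.8, -0.6, 0.1]
grip_width: 0.0003
t 2.6 pos [0.4702 0.0307 0.14  ] tool delta mm [ 1.2  5.1 15. ] F tool [-0.54  0.82 -0.11] 
M [[0.959, -0.284, 0.003], [-0.284, -0.959, -0.002], [0.004, 0.001, -1.0]]
```

View pics/s1.png

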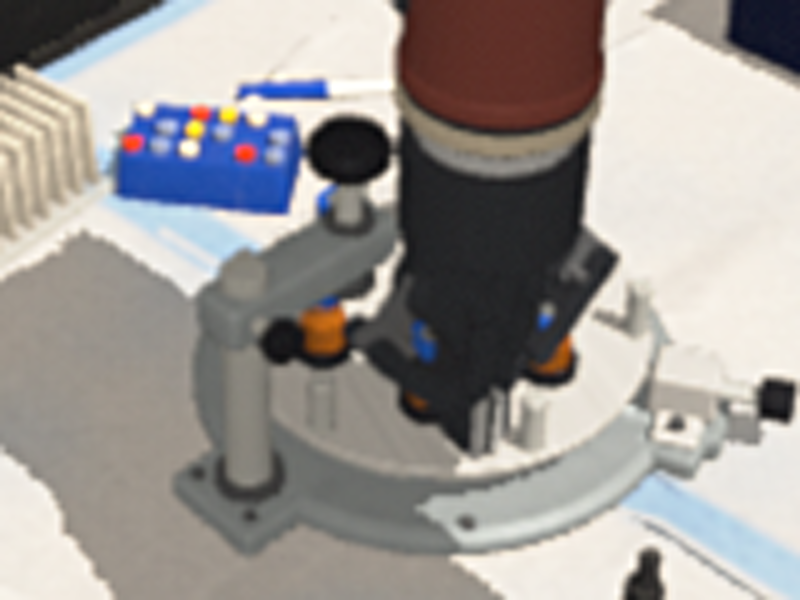

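The fingers stand just behind the peg, with a clear gap (crop: fingers at 485,420, peg at 533,420). I'll lower 10 mm and feel forward.

```bash
python3 -m jog '[[0,0,10,0,0,0,0],[0,0,0,0,0,0,0]]' | egrep 'pos|force'; python3 -m jog '[[0,3,0,0,0,0,0],[0,3,0,0,0,0,0],[0,3,0,0,0,0,0],[0,3,0,0,0,0,0]]'| egrep 'pos|force';python3 -m jog '[[0,2,0,0,0,0,0],[0,2,0,0,0,0,0]]'| egrep 'pos|force';python3 -m jog '[[0,2,0,0,0,0,0],[0,2,0,0,0,0,0]]'; python3 -c "
from h import *
go([.470,.0254,.125])"
```

```text
eef_pos: [0.4736, 0.03, 0.135]
ft_force: [0.5, -0.6, 0.2]
eef_pos: [0.4733, 0.0174, 0.1399]
ft_force: [-0.0, -0.1, 0.9]
eef_pos: [0.4724, 0.0129, 0.1405]
ft_force: [-0.1, 0.1, 0.6]
time: 3.65
eef_pos: [0.4711, 0.0087, 0.1405]
orientation: [0.99, -0.144, 0.011, 0.0]
ft_force: [-0.0, 1.0, 0.1]
grip_width: 0.0
t 3.65 pos [0.4711 0.0087 0.1405] tool delta mm [ -6.1 -15.7  15.4] F tool [-0.3  -0.92 -0.1 ] 
M [[0.958, -0.285, 0.021], [-0.285, -0.959, -0.004], [0.021, -0.002, -1.0]]
```

```bash
python3 -m jog '[[0,0,0,0,0,0,0],[0,0,5,0,-1,0,0]]' | egrep 'pos|force|orie'; python3 -m jog '[[0,0,0,0,0,0,0],[0,0,5,0,0,0,0],[0,0,0,0,0,0,0],[0,0,0,0,0,0,0]]'| egrep 'pos|force|ori'
python3 - <<'E'
from h import *
go([.470,.0254,.125])
for i in range(3):print(observe()["eef_pos"])
cv2.imwrite("pics/s2.png",cv2.resize(read_camera("scene")[210:290,245:365],None,fx=6,fy=6,interpolation=cv2.INTER_CUBIC))
E
```

```text
eef_pos: [0.4715, 0.0086, 0.136]
orientation: [0.99, -0.144, 0.002, -0.001]
ft_force: [2.0, 5.1, 7.2]
eef_pos: [0.4723, 0.0094, 0.1302]
orientation: [0.99, -0.144, 0.002, -0.002]
ft_force: [1.0, 1.4, 0.6]
t 4.25 pos [0.4723 0.0094 0.1302] tool delta mm [ -6.8 -14.6   5.2] F tool [ 0.61 -1.63 -0.61] 
M [[0.959, -0.285, 0.005], [-0.285, -0.959, 0.003], [0.004, -0.004, -1.0]]
[0.47229333 0.00942427 0.13016622]
[0.47229333 0.00942427 0.13016622]
[0.47229333 0.00942427 0.13016622]
```

View pics/s2.png

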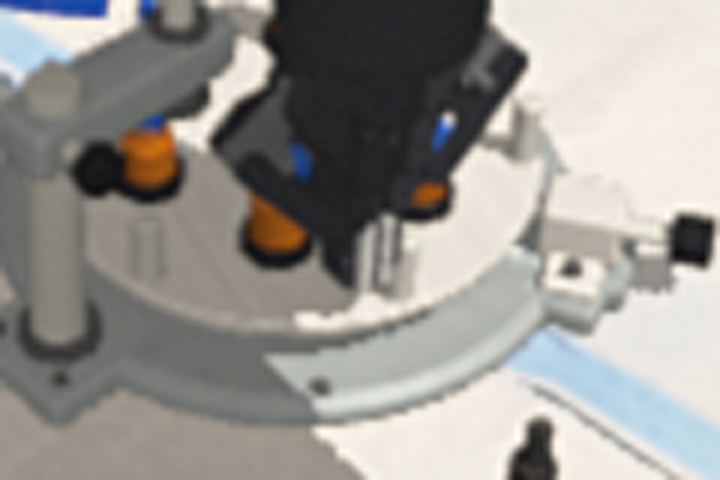

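Contact made with the peg. Now I push in small steps, reading the force each time.

```bash
for i in 1 2 3 4; do python3 -m jog '[[0,2,0,0,0,0,0],[0,2,0,0,0,0,0]]' | egrep 'pos|force';done; python3 -c "
from h import *
go([.470,.0254,.13])"
```

```text
eef_pos: [0.471, 0.0065, 0.1301]
ft_force: [0.4, 5.6, 1.5]
eef_pos: [0.4696, 0.0033, 0.1302]
ft_force: [1.2, 4.9, 1.6]
eef_pos: [0.4682, 0.0001, 0.1302]
ft_force: [0.4, 3.9, 0.1]
eef_pos: [0.4669, -0.0034, 0.1302]
ft_force: [1.7, 6.0, 0.6]
t 5.1 pos [ 0.4669 -0.0034  0.1302] tool delta mm [ -5.2 -28.5   0.5] F tool [-0.12 -6.22 -0.55] 
M [[0.958, -0.285, 0.005], [-0.285, -0.958, 0.011], [0.002, -0.011, -1.0]]
```

```bash
python3 -m jog '[[0,2,0,0,0,0,0],[0,2,0,0,0,0,0]]' | egrep 'pos|force';for i in 1 2 3 4; do python3 -m jog '[[0,1,0,0,0,0,0]]' | egrep 'pos|force';done
```

```text
eef_pos: [0.4657, -0.007, 0.1302]
ft_force: [1.1, 4.4, 0.7]
eef_pos: [0.4653, -0.008, 0.1303]
ft_force: [1.4, 4.0, 0.3]
eef_pos: [0.465, -0.0089, 0.1303]
ft_force: [1.4, 5.7, -0.2]
eef_pos: [0.4648, -0.0099, 0.1303]
ft_force: [2.0, 4.6, 0.4]
eef_pos: [0.4645, -0.0108, 0.1303]
ft_force: [2.8, 6.0, 1.1]
```

```bash
for i in 1 2 3 4 5 6; do python3 -m jog '[[0,0.8,0,0,0,0,0]]' | egrep 'pos|force';done
```

```text
eef_pos: [0.4643, -0.0115, 0.1303]
ft_force: [1.3, 5.4, 0.9]
eef_pos: [0.4641, -0.0123, 0.1303]
ft_force: [1.2, 4.0, 0.5]
eef_pos: [0.4639, -0.0131, 0.1303]
ft_force: [2.7, 5.3, 1.2]
eef_pos: [0.4636, -0.0139, 0.1303]
ft_force: [1.3, 4.0, 1.1]
eef_pos: [0.4634, -0.0148, 0.1303]
ft_force: [1.5, 5.5, 0.6]
eef_pos: [0.4633, -0.0155, 0.1303]
ft_force: [1.7, 4.7, -0.1]
```

```bash
for i in 1 2 3; do python3 -m jog '[[0,0.8,0,0,0,0,0]]' | egrep 'pos|force';done
```

```text
eef_pos: [0.4631, -0.0163, 0.1303]
ft_force: [1.3, 3.6, 0.4]
eef_pos: [0.4629, -0.0172, 0.1303]
ft_force: [1.5, 2.8, -0.1]
eef_pos: [0.4626, -0.0184, 0.1303]
ft_force: [1.2, 1.9, 0.0]
```

```bash
for i in 1 2 3; do python3 -m jog '[[0,0.8,0,0,0,0,0]]' | egrep 'pos|force';done
```

```text
eef_pos: [0.4623, -0.0196, 0.1303]
ft_force: [1.5, 1.8, -0.0]
eef_pos: [0.462, -0.0208, 0.1302]
ft_force: [2.1, 2.1, 0.1]
eef_pos: [0.4618, -0.0217, 0.1303]
ft_force: [2.9, 3.1, -0.0]
```

The force dropped to about 2 N, so the plunger is entering the notch. Finer steps now.

```bash
for i in 1 2; do python3 -m jog '[[0,0.4,0,0,0,0,0]]' | egrep 'pos|force';done; python3 -c "
from h import *
go([.470,.0254,.13])"
```

```text
eef_pos: [0.4618, -0.0221, 0.1303]
ft_force: [1.1, 2.9, 0.8]
eef_pos: [0.4617, -0.0224, 0.1303]
ft_force: [2.0, 2.5, 0.1]
t 7.1 pos [ 0.4617 -0.0224  0.1303] tool delta mm [ -5.7 -48.2   0.9] F tool [ 1.21 -3.   -0.05] 
M [[0.958, -0.286, 0.007], [-0.286, -0.958, 0.012], [0.003, -0.013, -1.0]]
```

```bash
python3 -m jog '[[0,0.4,0,0,0,0,0]]' | egrep 'pos|force'; python3 -m jog '[[0,0.4,0,0,0,0,0]]' | egrep 'pos|force'
```

```text
eef_pos: [0.4616, -0.0228, 0.1303]
ft_force: [2.0, 2.4, 0.4]
eef_pos: [0.4616, -0.0231, 0.1303]
ft_force: [2.2, 3.2, 0.1]
```

```bash
python3 -m jog '[[0,0.4,0,0,0,0,0]]' | egrep 'pos|force'; python3 -m jog '[[0,0.4,0,0,0,0,0]]' | egrep 'pos|force'
```

```text
eef_pos: [0.4615, -0.0235, 0.1303]
ft_force: [2.1, 3.6, -0.4]
eef_pos: [0.4615, -0.0238, 0.1303]
ft_force: [2.1, 4.8, -0.8]
```

```bash
python3 -m jog '[[0,0.4,0,0,0,0,0]]' | egrep 'pos|force'; python3 -m jog '[[0,0.4,0,0,0,0,0]]' | egrep 'pos|force'
```

```text
eef_pos: [0.4614, -0.024, 0.1303]
ft_force: [3.1, 5.0, -0.3]
eef_pos: [0.4614, -0.0241, 0.1303]
ft_force: [2.4, 5.7, -0.5]
```

```bash
python3 -m jog '[[0,0.4,0,0,0,0,0]]' | egrep 'pos|force'; python3 -m jog '[[0,0.5,0,0,0,0,0]]' | egrep 'pos|force'; python3 -c "
from h import *
go([.470,.0254,.13])"
```

```text
eef_pos: [0.4614, -0.0242, 0.1303]
ft_force: [4.2, 5.2, -0.9]
eef_pos: [0.4613, -0.0243, 0.1303]
ft_force: [3.2, 5.4, -0.2]
t 7.9 pos [ 0.4613 -0.0243  0.1303] tool delta mm [ -5.9 -50.1   1.2] F tool [ 1.51 -6.09  0.26] 
M [[0.958, -0.286, 0.009], [-0.287, -0.958, 0.015], [0.004, -0.017, -1.0]]
```

```bash
python3 -m jog '[[0,0.7,0,0,0,0,0]]' | egrep 'pos|force'; python3 -m jog '[[0,0.7,0,0,0,0,0]]' | egrep 'pos|force'
```

```text
eef_pos: [0.4613, -0.0244, 0.1304]
ft_force: [2.9, 6.9, -0.6]
eef_pos: [0.4612, -0.0246, 0.1304]
ft_force: [3.5, 6.1, -0.4]
```

It stalls at about 7 N, where equal steps moved it freely before, so the dial is caught. I'll back off, go up and check.

```bash
python3 -m jog '[[0,-4,0,0,0,0,0],[0,-6,0,0,0,0,0],[0,0,0,-0.8,0,0,0],[0,0,-40,0,0,0,0],[0,0,-45,0,0,0,0],[0,0,-45,0,0,0,0],[0,0,-30,0,0,0,0],[-30,-45,0,0,0,0,0],[-30,-45,0,0,0,0,0],[-20,-45,0,0,0,0,0]]'
python3 - <<'E'
from h import *
go([.557,.0135,.3])
im=read_camera("top");cv2.imwrite("pics/t2.png",im)
cv2.imwrite("pics/t2c.png",cv2.resize(im[160:300,220:360],(600,600),interpolation=cv2.INTER_CUBIC))
E
```

```text
time: 9.1
eef_pos: [0.4249, 0.1308, 0.2949]
orientation: [0.988, -0.152, -0.001, 0.004]
ft_force: [0.4, 0.1, 0.5]
grip_width: -0.0001
t 9.1 pos [0.4249 0.1308 0.2949] tool delta mm [161.1  72.3  -4.5] F tool [ 0.35 -0.26 -0.46] 
M [[0.954, -0.3, -0.004], [-0.3, -0.954, -0.008], [-0.001, 0.009, -1.0]]
```

View pics/t2c.png

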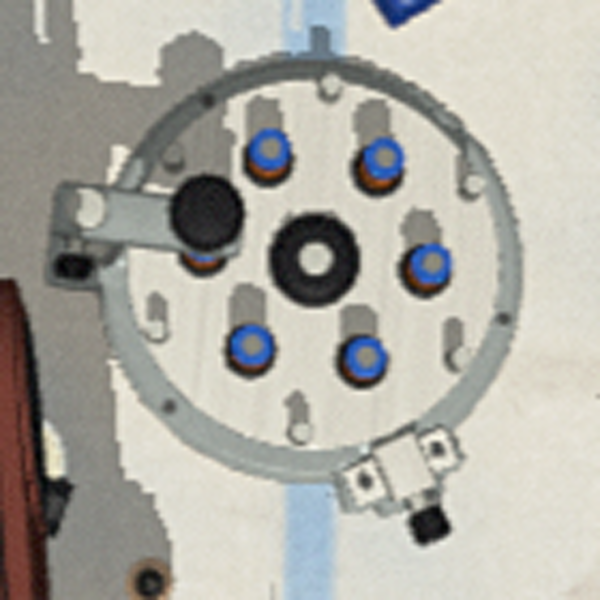

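The knob of the plunger has moved in by about 8 mm (crop (435,537) to (430,522)) and a vial stands under the head, so the dial is indexed. Next I go over the knob at (0.557,0.0133).

```bash
python3 -m jog '[[40,18,0,0,0,0,0],[40,18,0,0,0,0,0],[40,18,0,0,0,0,0],[35,16,0,0,0,0,0],[0,0,0,0,0,0,0],[0,0,0,0,0,0,0]]' >/dev/null
python3 - <<'E'
from h import *
go([.557,.0133,.264])
E
```

```text
t 9.75 pos [0.5537 0.0264 0.2928] tool delta mm [ 7.  11.4 28.9] F tool [ 0.25 -0.06  0.21] 
M [[0.96, -0.281, -0.009], [-0.281, -0.96, -0.01], [-0.006, 0.012, -1.0]]
```

```bash
python3 -m jog '[[4,6,10,0.7,0.3,0,0],[3,5,10,0,0,0,0],[0,0,0,0,0,0,0]]' >/dev/null
python3 - <<'E'
from h import *
go([.557,.0133,.264])
a=read_camera("scene")[150:270,215:335];cv2.imwrite("pics/s3.png",cv2.resize(a,None,fx=5,fy=5,interpolation=cv2.INTER_CUBIC))
E
```

```text
t 10.05 pos [0.5555 0.0142 0.2705] tool delta mm [1.7 0.4 6.5] F tool [ 0.01 -0.83  0.03] 
M [[0.96, -0.279, -0.001], [-0.279, -0.96, 0.001], [-0.002, -0.0, -1.0]]
```

View pics/s3.png

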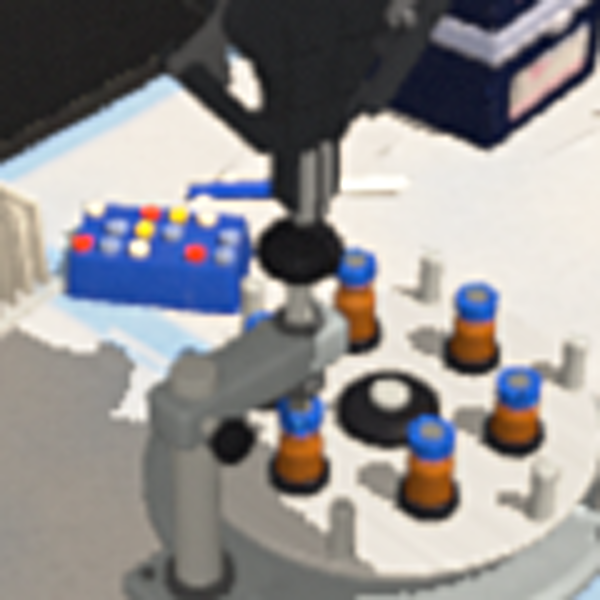

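The fingertips are centred above the knob (crop (310,215) over the knob at (300,245)), and the vial is directly under the head at (300,440). I'll feel down in small steps.

```bash
python3 -m jog '[[1,0,4,0,0,0,0],[0,0,3,0,0,0,0]]' | egrep 'pos|force'; for i in 1 2 3 4 5; do python3 -m jog '[[0,0,1.5,0,0,0,0]]' | egrep 'pos|force';done
```

```text
eef_pos: [0.5564, 0.0148, 0.2645]
ft_force: [-0.5, 0.7, 0.0]
eef_pos: [0.5563, 0.0151, 0.2629]
ft_force: [0.1, 0.2, 0.1]
eef_pos: [0.5563, 0.0153, 0.2614]
ft_force: [-0.2, 0.8, 0.2]
eef_pos: [0.5564, 0.0154, 0.2599]
ft_force: [-0.6, -0.2, 0.1]
eef_pos: [0.5564, 0.0155, 0.2585]
ft_force: [-0.6, -0.1, 1.8]
eef_pos: [0.5564, 0.0155, 0.2571]
ft_force: [-0.5, 0.2, 2.3]
```

```bash
for i in 1 2 3 4 5 6; do python3 -m jog '[[0,0,1,0,0,0,0]]' | egrep 'pos|force';done
```

```text
eef_pos: [0.5565, 0.0155, 0.2563]
ft_force: [-1.3, -0.4, 3.0]
eef_pos: [0.5565, 0.0155, 0.2555]
ft_force: [-1.4, -0.1, 2.0]
eef_pos: [0.5565, 0.0155, 0.2545]
ft_force: [-1.1, -0.2, 2.2]
eef_pos: [0.5564, 0.0155, 0.2535]
ft_force: [-1.6, -0.2, 2.5]
eef_pos: [0.5564, 0.0155, 0.2525]
ft_force: [-2.3, 1.1, 2.2]
eef_pos: [0.5564, 0.0155, 0.2515]
ft_force: [-1.5, -0.0, 3.4]
```

```bash
for i in 1 2 3 4; do python3 -m jog '[[0,0,1,0,0,0,0]]' | egrep 'pos|force';done
```

```text
eef_pos: [0.5564, 0.0155, 0.2505]
ft_force: [-2.1, 0.2, 3.0]
eef_pos: [0.5564, 0.0155, 0.2494]
ft_force: [-1.9, -1.0, 2.4]
eef_pos: [0.5564, 0.0155, 0.2484]
ft_force: [-1.9, 0.3, 3.1]
eef_pos: [0.5564, 0.0155, 0.2473]
ft_force: [-2.2, -0.1, 3.6]
```

```bash
for i in 1 2 3; do python3 -m jog '[[0,0,0.8,0,0,0,0]]' | egrep 'pos|force';done
```

```text
eef_pos: [0.5565, 0.0155, 0.2469]
ft_force: [-5.2, 0.7, 8.6]
eef_pos: [0.5565, 0.0155, 0.2468]
ft_force: [-5.1, 0.4, 8.9]
eef_pos: [0.5565, 0.0155, 0.2468]
ft_force: [-4.3, 1.0, 8.4]
```

```bash
for i in 1 2 3; do python3 -m jog '[[0,0,0.8,0,0,0,0]]' | egrep 'pos|force';done
```

```text
eef_pos: [0.5565, 0.0156, 0.2468]
ft_force: [-4.4, 0.5, 7.0]
eef_pos: [0.5565, 0.0156, 0.2468]
ft_force: [-4.1, -0.5, 8.7]
eef_pos: [0.5565, 0.0156, 0.2468]
ft_force: [-4.2, 0.5, 7.3]
```

The head has met the cap at about 12 mm of travel, and 0.8 mm steps no longer overcome its friction. The force scales at about 10 N per mm of step, so I'll use slightly larger steps.

```bash
for i in 1 2 3; do python3 -m jog '[[0,0,1.1,0,0,0,0]]' | egrep 'pos|force';done
```

```text
eef_pos: [0.5565, 0.0156, 0.2467]
ft_force: [-4.9, -0.5, 9.0]
eef_pos: [0.5565, 0.0156, 0.2465]
ft_force: [-5.4, 1.2, 8.8]
eef_pos: [0.5564, 0.0156, 0.2464]
ft_force: [-4.0, -0.8, 9.4]
```

```bash
for i in 1 2 3; do python3 -m jog '[[0,0,1.2,0,0,0,0]]' | egrep 'pos|force';done
```

```text
eef_pos: [0.5564, 0.0156, 0.2463]
ft_force: [-4.8, 0.8, 8.6]
eef_pos: [0.5564, 0.0156, 0.2461]
ft_force: [-4.0, 0.3, 8.5]
eef_pos: [0.5564, 0.0156, 0.2459]
ft_force: [-4.3, -0.1, 9.6]
```

```bash
for i in 1 2 3 4; do python3 -m jog '[[0,0,1.5,0,0,0,0]]' | egrep 'pos|force';done
```

```text
eef_pos: [0.5564, 0.0157, 0.2455]
ft_force: [-5.9, -0.7, 9.6]
eef_pos: [0.5564, 0.0157, 0.245]
ft_force: [-4.7, 0.4, 8.6]
eef_pos: [0.5564, 0.0156, 0.2445]
ft_force: [-6.1, 0.6, 8.3]
eef_pos: [0.5564, 0.0157, 0.244]
ft_force: [-4.9, 0.5, 9.0]
```

```bash
for i in 1 2 3 4; do python3 -m jog '[[0,0,1.5,0,0,0,0]]' | egrep 'pos|force';done
```

```text
eef_pos: [0.5564, 0.0157, 0.2436]
ft_force: [-3.8, 0.3, 9.4]
eef_pos: [0.5564, 0.0157, 0.2431]
ft_force: [-4.7, 0.4, 9.2]
eef_pos: [0.5564, 0.0157, 0.2427]
ft_force: [-6.0, -0.2, 9.0]
eef_pos: [0.5563, 0.0157, 0.2422]
ft_force: [-5.1, 0.3, 9.1]
```

```bash
for i in 1 2 3; do python3 -m jog '[[0,0,1.5,0,0,0,0]]' | egrep 'pos|force';done
```

```text
eef_pos: [0.5563, 0.0157, 0.2418]
ft_force: [-6.1, 1.1, 10.5]
eef_pos: [0.5564, 0.0157, 0.2417]
ft_force: [-5.7, 1.2, 14.0]
eef_pos: [0.5564, 0.0157, 0.2417]
ft_force: [-7.1, 0.6, 12.1]
```

The force has jumped to 12–14 N with no motion, after about 5 mm of cap travel, so the cap is home. Raising the head now.

```bash
python3 -m jog '[[0,0,-4,0,0,0,0],[0,0,-6,0,0,0,0],[0,0,-8,0,0,0,0],[0,0,-10,0,0,0,0],[0,0,-25,0,0,0,0],[0,0,-25,0,0,0,0],[-30,-40,-5,0,0,0,0],[-40,-40,0,0,0,0,0],[-40,-40,0,0,0,0,0],[-30,-30,0,0,0,0,0],[0,0,0,0,0,0,0],[0,0,0,0,0,0,0]]'
python3 - <<'E'
from h import *
t=cv2.resize(read_camera("top")[160:300,220:360],(400,400),interpolation=cv2.INTER_CUBIC)
a=cv2.resize(read_camera("scene")[170:290,215:335],(400,400),interpolation=cv2.INTER_CUBIC)
cv2.imwrite("pics/f.png",np.hstack([t,a]))
E
```

```text
time: 15.3
eef_pos: [0.4661, 0.1953, 0.3321]
orientation: [0.99, -0.141, 0.006, -0.001]
ft_force: [0.6, 0.5, -0.2]
grip_width: 0.0003
```

View pics/f.png

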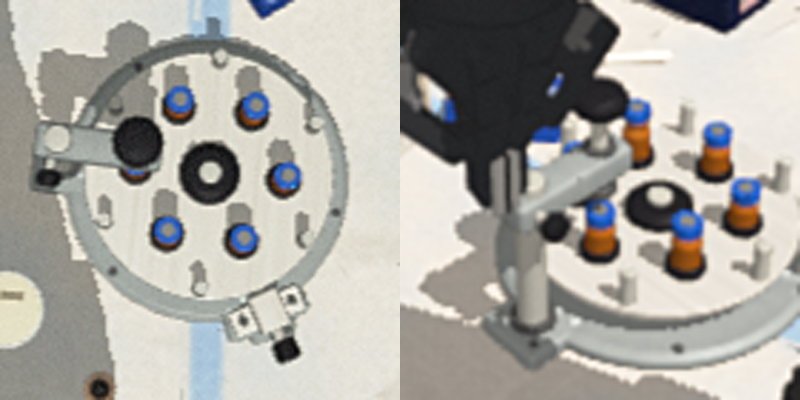

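The top view shows the dial unchanged, the plunger in, the knob at its original pixel and a vial under the head. I'll confirm numerically that the knob is up and which vial stands under the head.

Run:
```python
from h import *
c=np.array([.552,-.0485]);s=140/600
for k in range(6):
    a=np.radians(85+60*k);p=proj("scene",[[*(c+.062*np.array([np.cos(a),np.sin(a)])),.042]])[0]
    print(k,((p-[215,170])*400/120+[400,0]).round())
P=np.array([ray("top",(220+u*.35,160+v*.35),.072)[:2] for u,v in [(220,57),(315,121),(306,237),(199,287),(104,218),(115,102)]])
d=P-c;a=np.degrees(np.arctan2(d[:,1],d[:,0]));print("dial deg",((a-85-30+30)%60-30).round(1))
m=read_camera("top")
def knob(im):
    g=(im[195:226,254:284].max(2)<45).astype(np.uint8);M=cv2.moments(g,True);return M["m10"]/M["m00"],M["m01"]/M["m00"],M["m00"]
print(knob(cv2.imread("pics/top0.png")),knob(cv2.imread("pics/t2.png")),knob(m))
i0=cv2.cvtColor(cv2.imread("pics/top0.png"),6);
for n,(u,v) in dict(drop=(255,296),rack=(313,151),marker=(358,153)).items():
    T=i0[v-14:v+15,u-14:u+15];r=cv2.matchTemplate(cv2.cvtColor(m,6)[v-24:v+25,u-24:u+25],T,5);print(n,cv2.minMaxLoc(r)[1::2])
```

```text
0 [599. 250.]
1 [683. 268.]
2 [742. 227.]
3 [716. 173.]
4 [637. 158.]
5 [579. 194.]
dial deg [1.8 1.8 0.9 0.4 1.2 1.4]
(14.204918032786885, 14.704918032786885, 244.0) (14.169811320754716, 13.754716981132075, 212.0) (14.134715025906736, 13.38860103626943, 193.0)
drop (0.6701096892356873, (10, 10))
rack (0.9980287551879883, (10, 10))
marker (0.9978703856468201, (10, 10))
```

Everything checks: the vial at scene (599,250) is the one under the head, the dial is at about +1°, the knob is back up (scene pixel (276,199), the same as before pressing), and the rack, marker and dropper have not moved. Handing in.

```bash
python3 -c "
from rig import *
print(observe()['time'],observe()['ft_force']);print(close_job())"
```

```text
15.45 [ 1.07314828 -0.42726059  0.2035622 ]
the job is handed in; nothing more can be done
None
```

I turned the dial to its next notch, pressed the cap home, let the head come up again and handed the job in at about 15.5 s. No verdict was reported.

- **Dial:** I pushed one peg anticlockwise with closed fingers. Turning took about 5 N, fell to about 2 N as the plunger dropped in, then stalled at about 7 N. In the top view the plunger knob had moved in about 8 mm, and the pegs put the dial at roughly +1° (spread 0.4 to 1.8°).
- **Cap:** The head met the cap after about 12 mm of travel. The cap slid on at about 9 N for 5 mm, then stopped hard, with at most 14 N of finger force in the readings (spring included).
- **Head:** The knob is back at its earlier pixel in the scene view, and the tool is clear with force readings of about 1 N or less.
- **Things beside the station:** The rack, marker and dropper matched at exactly their starting pixels. The dropper's match score was only 0.67, which I put down to the shadow moving. I did not measure the dish numerically; it was still in view in the last picture, and the arm never came near it.
- **Checks that disagreed:**
  - The dark-pixel count of the knob in the top view fell from 244 to 193, and its centre shifted by 1 px. I put that down to lighting and relied on the scene view instead.
  - I had no direct reading of the cap or plunger joints.

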